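Latch a glass blank on its fixture board and hold the board out over the drip tray

TASK

First swing the steel retaining bar with the red end down over the clear glass blank until it rests in its catch; only then slide the plywood fixture board, which lies on the low stand, straight out over the drip tray until the red line across the board is right over the stand's outer edge. Out there the board tips over if it is let go, so do not put anything down or let go at the end: finish while still holding the board steady, level on the stand at that mark. Leave the other things alone.

Things in the scene. Friction and masses are not known exactly. Their poses are not given: they have to be found in the camera images.
- board: plywood fixture board, 300 x 140 x 12 mm, about 0.5 kg, lying loose on the stand. Origin: centre of its underside; x points outward (the way it must slide), y across, z up. Grip block at x=-125 mm, seat of the glass blank at x=+85 mm. With the red line at the edge, board and blank tip outward unless some 1 to 8 N hold the grip block down
- grip (a point): centre of the top of the dark grip block, which is 30 x 30 mm in plan (sides along the board's x and y) and stands 50 mm high above the board's top face; part of the board. Axes as the board's
- mark (a point): middle of the red line across the board (4 mm wide, full width of the board, on the top and both side faces), given at the height of the board's underside; it is fixed to the board but lies elsewhere along it from job to job, between the grip block and the blank. Axes as the board's
- edge (a point): middle of the outer top edge of the stand, which the board is slid over: at the height of the stand's top, 70 mm above the table. x points horizontally outward over the edge, y along the edge, z up
- stand: fixed low stand, white top 300 mm (x, outward) by 260 mm (y from -170 to +90 mm), 70 mm high, pale turquoise rim. Origin on the table, 150 mm inward of the edge's middle; x outward. Beyond its outer edge (x=158 to 338 mm, y=-120 to +100 mm) a grey drip tray, 24 mm high
- bar (a joint): angle of the retaining bar: 0 = closed, level, resting in the catch (a hard stop, just clear of the blank); grows as it opens upward, 1.57 = upright, at most 1.9. Its hinge is stiff (friction 0.06 N m), so it stays at any angle where it is left and must be pushed all the way down
- bar_hinge (a point): hinge axis of the retaining bar, 55 mm above the board's underside; the axis runs along the board's x, and the closed bar points from here along the board's +y
- bar_end (a point): centre of the red end of the retaining bar, 124 mm from the hinge axis; the steel bar is 14 mm wide and 8 mm thick, the red end 16 mm wide, 10 mm thick and reaches 136 mm from the hinge axis
- blank: clear glass disc, 70 mm diameter, 36 mm high, about 0.35 kg, standing loose in its seat between the pins. Origin: centre of its underside
- seat (a point): middle of the blank's seat on the board's top face, between four 22 mm high rubber pins. At this x, the bar's hinge cheeks stand on the board at y=-57 mm and its catch (steel fork with a brass rest, open at the top) at y=+58 mm, both to 66 mm above the underside
- amber: bystander: amber glass disc like the blank, on the stand's top at its far side; origin under its centre
- stone: bystander: grey dressing stone 100 x 34 x 24 mm, on the stand's top at its far side; origin under its centre
- mallet: bystander: wooden hammer lying on the table, origin on its underside
- wedge: bystander: wooden block 90 x 50 x 22 mm on the table
- spray: bystander: green bottle, 64 mm diameter, 170 mm high, on the table
- tumbler: bystander: green glass tumbler, 80 mm diameter, 100 mm high, on the table
There are look-alikes about, which are no part of the job. Several things have the shape of the blank; the one meant has the colours described above.

How it is judged:
On the way, in this order (a step that is already met when the one before it is completed fails the run):
1. the retaining bar rests in its catch (value of joint bar below 0.07 rad), for 0.2 s.
2. the board is slid out until its red line is over the stand's edge (x of mark in the frame of edge between -0.008 and 0.008 m), for 0.2 s.
At the end, for the whole second after the job is handed in: Red line within 8 mm of the stand's edge along the slide and 35 mm of its middle sideways; board square within 0.14 rad, level within 0.05 rad, still, resting on the stand and held by the fingers (over 0.5 N); bar in its catch (under 0.07 rad), blank within 15 mm of its seat (all of step 2 and y of mark in the frame of edge between -0.035 and 0.035 m and angle between the x axis of board and the x axis of edge, either way round below 0.14 rad and angle between board's own z axis and vertical below 0.05 rad and linear speed of board below 0.02 m/s and contact force between the fingers and board above 0.5 N and contact force between board and stand above 0.5 N and value of joint bar below 0.07 rad and distance between blank and seat below 0.015 m); the arm keeps its last pose, push and grip.
It fails at once if the board is slid out (line within 60 mm of the edge) with the retaining bar still open (x of mark in the frame of edge above -0.06 m and value of joint bar above 0.3 rad).
It fails at once if the board tips (more than 0.2 rad) (angle between board's own z axis and vertical above 0.2 rad).
It fails at once if a bystander is moved by more than 30 mm (distance of any of amber, stone, mallet, wedge, spray, tumbler from where it was at the start of the episode above 0.03 m).
It also fails if it takes over 51 s, if anything falls off the work surface, if the arm or the gripper's body presses on something with over 40 N, if the wrist force passes 120 N, or if a joint passes its speed limit or range.

ROBOT

A 7-joint arm with a two-finger parallel gripper is mounted at the origin on the work surface. World frame = base frame: x ahead of the robot, y to its left, z up, the work surface at z = 0. Lengths are in m, angles in rad, forces in N, time in s.
With the tool pointing down it reaches from about 0.425 to 0.925 m from the base axis. Payload 6.8 kg.
Tool frame: the origin (TCP) lies at the very end of the fingers, on their centre line; the grasp point (between the pads) lies 19 mm behind it (r.grip_depth is the distance from the TCP to the grasp point, in m); z points along the fingers, y is the direction in which the jaws open and shut (so a half turn about z gives the same grasp; the last joint's range is limited). The gripper opens to 85 mm and grips with 20 to 120 N. Pads are 22 mm wide; open, the fingers measure 114 mm over their backs; the gripper's body (76 mm by 85 mm) begins 54 mm behind the grasp point. The pads swing forward as they close: fully open they stand 13 mm farther back than shut.
Start: joints at [-1.397, 0.477, 0.022, 1.555, -0.011, 1.109, -0.083], TCP at [0.188, 0.648, 0.231] pointing down, gripper open.
Joint ranges: [-2.96, 2.96], [-0.34, 2.1], [-1.41, 1.46], [0.24, 2.44], [-1.37, 4.51], [0.17, 1.92], [-2.96, 2.96]. Speed limits (rad/s): [2.39, 2.39, 3.14, 3.14, 3.14, 3.14, 3.14].

INTERFACE

Orientations are given as a rotation vector (axis times angle).
In Python, from bench import r, grab_frame gives the robot as it stands. The module is installed in compiled form; this text tells all that it offers.
- The arm moves only by the tool play_rows, never from a script. Its argument "increments" is a list of rows, each a list of 7 numbers: the shift along the tool's x, y, z in mm, then the turn, a rotation vector about the tool's x, y, z in rad, then the closure in counts, from 0 (fully open) to 255 (shut). In form: [[tx, ty, tz, rx, ry, rz, claw], ...]. A call has 1 to 5 rows; each row shifts and turns the pose as measured when the row begins, along the tool's axes as they then stand; what a row does not reach is not made up. A row lasts 1/10 s, in which the tool goes at most 50 mm and 8.59 degrees, less where a joint would pass 70% of its speed; a pose out of reach is approached as far as the arm can. A call is refused whole if a number of a shift passes 50 or a number of a turn 0.15, either way. A call with a gripper value outside its range is refused whole. The fingers move at their own pace and stop on an object; "force" is the grip in N (left out, the last holds). Time passes only in rows, so rows that do not move let the fingers close. It gives the time, the measured TCP pose, the force and the opening at its end, in the units of the state.
- r.get_obs(): the state, without advancing time (a new reading comes with each control period).
- grab_frame(name): name is "scene" or "side" or "wrist"; returns a dict with "color" (400x640x3 uint8, blue, green, red), "depth" (400x640 float32, m along the optical axis (not along the pixel's ray), 0 where there is no reading), "K" (3x3 intrinsics, pixels), "T" (4x4, takes a point from camera to world coordinates). Camera axes: x right, y up, looking along -z (the intrinsics and any distortion apply to the point x, -y, -z); pixel columns grow to the right and rows downward; lengths in m; the calibration is good to about 2 mm. A picture is of the moment at which its call begins.
- r.hand_in(): hands the job in, once; it reports no verdict.
The state is a dict: "clock": time; "joints": joint angles; "qvel": joint speeds; "tau": joint torques, N m; "tcp_pos": TCP position; "orientation": TCP orientation; "contact_force": force on the tool from outside, world axes, zero at the start; "moment": the same for the moment, N m; "grip_width": finger opening in m.
Only numpy, scipy, OpenCV 4.12 (cv2) and the standard library are available. Lean on these libraries where they do the work, as an engineer would, in place of code of your own. Each camera call takes 0.05 s, during which the arm holds its last target.

## Working session

There is one attempt and no reset: what is moved stays moved. The work goes in short steps, Python scripts to look and compute and a tool call to move; the robot and the scene stay as the last step left them, time stands still between calls to the robot, and variables do not carry over. Pictures are saved under pics/ and viewed, and the job is handed in when it is done.

Besides the shell and the picture viewer there is one more tool, called in YAML: its name, and indented under it one key for each argument. play_rows: Moves the arm, as the interface text tells. Its arguments: {"type":"object","properties":{"increments":{"type":"array","items":{"type":"array","items":{"type":"number"}}},"force":{"type":"number"}},"required":["increments"]}

```bash
mkdir -p pics; ls; cat > h.py <<'E'
import numpy as np,cv2
from bench import r,grab_frame
def save(f,n): cv2.imwrite('pics/'+n,f['color'])
def w(f,u,v,z=None):
    K=f['K'];T=f['T']
    if z is None:
        p=f['depth'][int(round(v))-1:int(round(v))+2,int(round(u))-1:int(round(u))+2];p=p[p>0];d=np.median(p)
        c=np.array([(u-K[0,2])/K[0,0]*d,-(v-K[1,2])/K[1,1]*d,-d]);return (T[:3,:3]@c+T[:3,3])
    c=np.array([(u-K[0,2])/K[0,0],-(v-K[1,2])/K[1,1],-1]);q=T[:3,:3]@c;o=T[:3,3];return o+q*(z-o[2])/q[2]
def cloud(f):
    K=f['K'];T=f['T'];d=f['depth'];v,u=np.mgrid[:d.shape[0],:d.shape[1]]
    c=np.stack([(u-K[0,2])/K[0,0]*d,-(v-K[1,2])/K[1,1]*d,-d],-1);return c@T[:3,:3].T+T[:3,3]
E
python3 - <<'E'
from h import *
for n in ['scene','side','wrist']:
    f=grab_frame(n);save(f,n+'0.png');np.savez('pics/'+n+'0.npz',**f);print(n,f['K'].round(1).tolist(),f['T'].round(3).tolist())
print(r.get_obs())
E
```

```text
pics
scene [[370.5, 0.0, 328.3], [0.0, 370.5, 199.5], [0.0, 0.0, 1.0]] [[-0.05, -0.79, 0.611, 1.212], [0.999, -0.031, 0.04, 0.051], [-0.013, 0.612, 0.79, 0.972], [0.0, 0.0, 0.0, 1.0]]
side [[460.3, 0.0, 312.7], [0.0, 460.3, 204.0], [0.0, 0.0, 1.0]] [[0.958, 0.173, -0.227, 0.226], [-0.285, 0.627, -0.725, -1.061], [0.017, 0.76, 0.65, 1.039], [0.0, 0.0, 0.0, 1.0]]
wrist [[325.1, 0.0, 316.8], [0.0, 325.1, 201.0], [0.0, 0.0, 1.0]] [[0.279, -0.921, -0.272, 0.119], [0.96, 0.267, 0.081, 0.668], [-0.002, -0.283, 0.959, 0.374], [0.0, 0.0, 0.0, 1.0]]
{'clock': 0.15, 'joints': array([-1.39708188,  0.47763557,  0.02234257,  1.55617641, -0.01149066,
        1.10931673, -0.08309814]), 'qvel': array([-6.72607707e-04, -4.01550115e-03, -3.84080573e-04, -2.43634898e-03,
        1.56260635e-03, -6.22027631e-05,  5.31269283e-05]), 'tau': array([ 2.93456607e-03, -5.96926546e+01,  1.61019757e+00, -2.81490666e+01,
        1.26176176e-02,  6.52177507e-03, -2.48722131e-05]), 'tcp_pos': array([0.18759856, 0.64794749, 0.23055223]), 'orientation': array([-4.41153071e-01, -3.11036967e+00,  2.20662160e-03]), 'contact_force': array([0.20600173, 1.03779731, 0.06903444]), 'moment': array([-0.00874903, -0.0025813 ,  0.02344615]), 'grip_width': 0.085432767843924}
```

View pics/scene0.png

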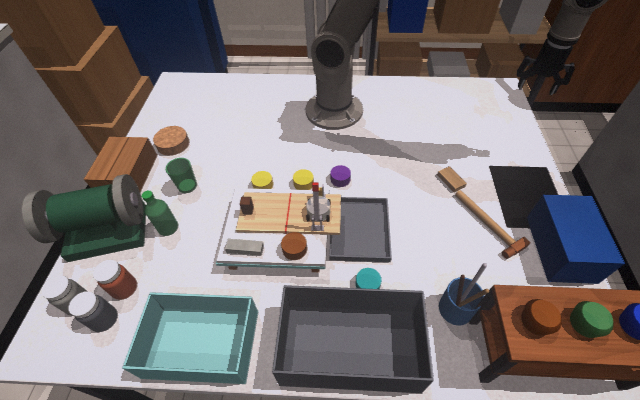

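View pics/side0.png

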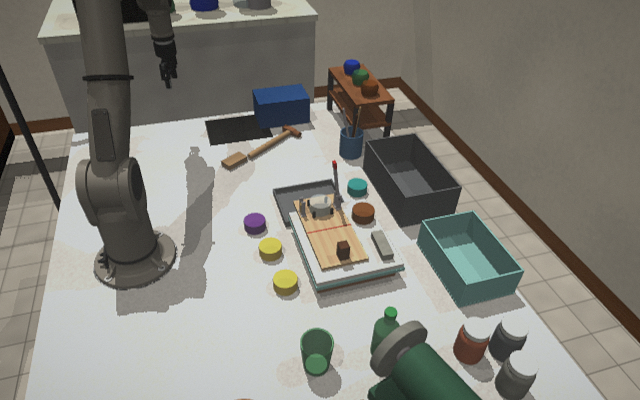

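View pics/wrist0.png

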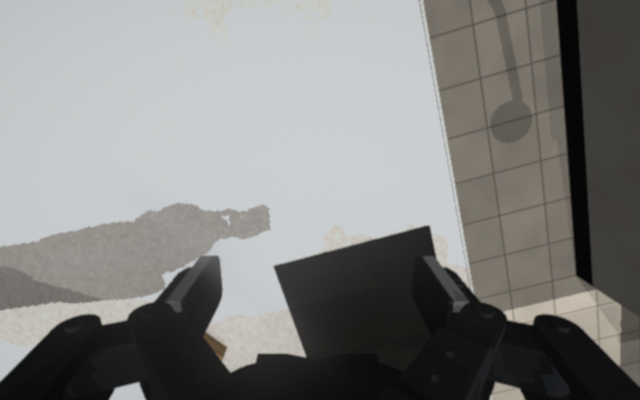

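```bash
python3 - <<'E'
from h import *
a=cv2.imread('pics/scene0.png')[160:280,210:400];b=cv2.imread('pics/side0.png')[150:300,265:415]
cv2.imwrite('pics/zs.png',cv2.resize(a,None,fx=4,fy=4,interpolation=2))
cv2.imwrite('pics/zd.png',cv2.resize(b,None,fx=4,fy=4,interpolation=2))
E
```

```text
(no output)
```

View pics/zs.png

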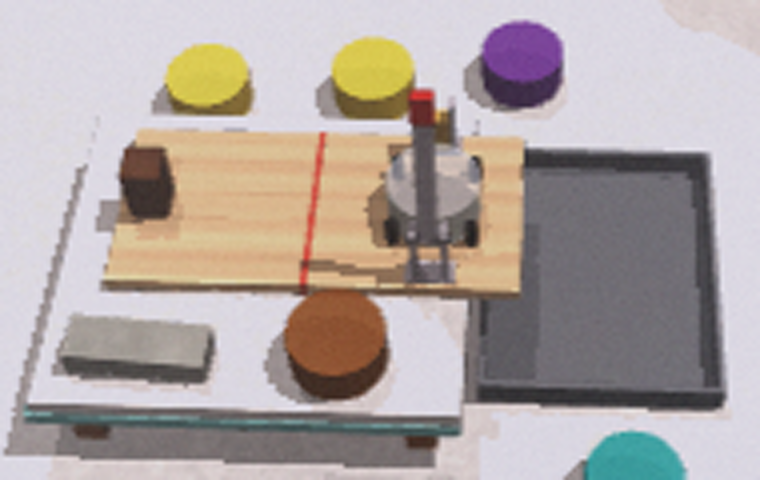

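View pics/zd.png

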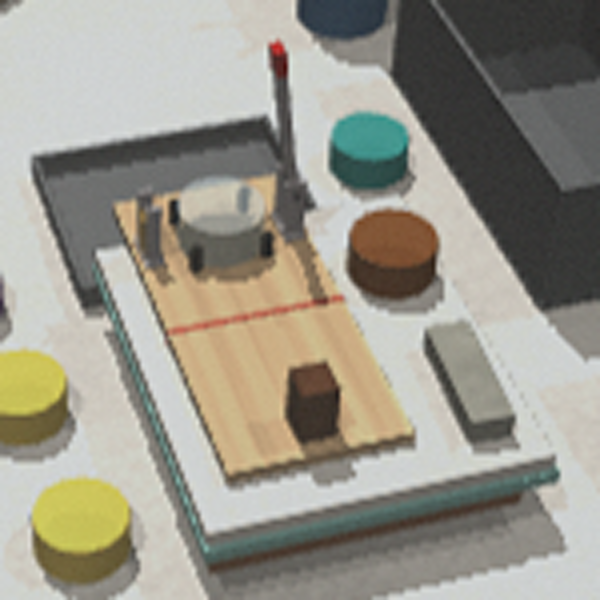

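```bash
cat > m.py <<'E'
from h import *
def board(f,pr=True):
    P=cloud(f);C=f['color'].astype(int);B,G,R=C[...,0],C[...,1],C[...,2]
    box=(P[...,0]>.4)&(P[...,0]<.95)&(P[...,1]>-.4)&(P[...,1]<.4)
    wood=box&(abs(P[...,2]-.082)<.008)&(R-B>40)
    red=box&(abs(P[...,2]-.082)<.008)&(R-G>90)&(R-B>90)
    xy=P[wood][:,:2].astype(np.float32)
    rect=cv2.minAreaRect(xy)
    q=P[red]
    c,d=q[:,:2].mean(0),np.linalg.svd(q[:,:2]-q[:,:2].mean(0))[2][0]
    dark=box&(P[...,2]>.115)&(P[...,2]<.15)&(R<110)
    return dict(rect=rect,red=c,redax=d,n=len(q),nw=len(xy),zw=np.median(P[wood][:,2]))
E
python3 - <<'E'
from m import *
for n in ['scene','side']:
    f=dict(np.load(f'pics/{n}0.npz'));P=cloud(f);b=board(f);print(n,b);print(cv2.boxPoints(b['rect']).round(3).tolist())
    C=f['color'].astype(int)
    # stand top
    st=(abs(P[...,2]-.07)<.004)&(P[...,0]>.4)&(P[...,0]<.95)&(abs(P[...,1])<.4)&(C.min(-1)>140)
    rr=cv2.minAreaRect(P[st][:,:2].astype(np.float32));print('stand',rr,cv2.boxPoints(rr).round(3).tolist())
    hi=(P[...,2]>.1)&(P[...,0]>.4)&(P[...,0]<.95)&(abs(P[...,1])<.35)
    k,l,s,c=cv2.connectedComponentsWithStats(hi.astype(np.uint8))
    for i in range(1,k):
        if s[i,4]>8:
            q=P[l==i];print(c[i].round(1),s[i,4],q.min(0).round(3),q.max(0).round(3),f['color'][l==i].mean(0).round())
    red=(C[...,2]-C[...,1]>90)&(P[...,2]>.12)&(abs(P[...,1])<.35)&(P[...,0]>.4)&(P[...,0]<.95)
    if red.any(): q=P[red];print('redend',len(q),q.min(0),q.max(0),np.median(q,0))
f=dict(np.load('pics/scene0.npz'))
for u,v,z in [(244.5,192.5,.082),(340.7,194.5,.082),(340,231.7,.082),(236.2,230.7,.082),(290.5,193.2,.082),(285.7,231.2,.082),(325.5,264,.07),(216.5,262.7,.07)]: print(w(f,u,v,z).round(3))
E
```

```text
scene {'rect': ((0.6125785112380981, -0.10625787079334259), (0.22317633032798767, 0.299726665019989), 0.6919648051261902), 'red': array([ 0.57535899, -0.11209053]), 'redax': array([0.99995265, 0.00973155]), 'n': 49, 'nw': 3004, 'zw': np.float64(0.08191882613903634)}
[[0.49900001287460327, 0.041999999433755875], [0.503000020980835, -0.25699999928474426], [0.7260000109672546, -0.2549999952316284], [0.722000002861023, 0.04500000178813934]]
stand ((0.6069490909576416, -0.14426589012145996), (0.26141974329948425, 0.3002459704875946), 0.4496076703071594) [[0.4749999940395355, 0.004999999888241291], [0.47699999809265137, -0.29499998688697815], [0.7390000224113464, -0.2930000126361847], [0.7360000014305115, 0.007000000216066837]]
[317.8 204.4] 652 [ 0.505 -0.056  0.1  ] [0.638 0.013 0.263] [112. 115. 131.]
[246.1 203.6] 163 [ 0.56  -0.246  0.1  ] [ 0.592 -0.215  0.135] [54. 62. 84.]
[293.6 243.2] 464 [ 0.659 -0.114  0.1  ] [ 0.729 -0.046  0.11 ] [ 53.  84. 139.]
[460.9 284.6] 89 [0.815 0.324 0.101] [0.824 0.349 0.197] [45. 45. 54.]
[450.  283.7] 9 [0.786 0.32  0.1  ] [0.801 0.333 0.102] [150
[... 1144 characters left out ...]
. 59. 59.]
[335.9 184.4] 197 [ 0.608 -0.042  0.1  ] [ 0.639 -0.011  0.261] [78. 80. 92.]
[319.6 203.5] 342 [ 0.538 -0.062  0.1  ] [0.607 0.008 0.121] [136. 147. 149.]
[301.4 204.4] 67 [ 0.508 -0.043  0.1  ] [ 0.519 -0.011  0.136] [82. 90. 96.]
[363.  209.9] 271 [ 0.661 -0.121  0.1  ] [ 0.729 -0.053  0.11 ] [ 53.  81. 122.]
[342.9 248.4] 176 [ 0.559 -0.252  0.1  ] [ 0.591 -0.219  0.133] [48. 59. 76.]
redend 7 [ 0.60969863 -0.03277606  0.257398  ] [ 0.61697766 -0.019902    0.25977494] [ 0.6120897  -0.02490459  0.25843572]
[ 0.507 -0.255  0.082]
[0.503 0.043 0.082]
[0.639 0.045 0.082]
[ 0.647 -0.252  0.082]
[ 0.504 -0.112  0.082]
[ 0.643 -0.11   0.082]
[0.736 0.008 0.07 ]
[ 0.745 -0.289  0.07 ]
```

Candidates for the blank (scene pixels): clear disc between pins (318,208), amber (294,245), yellow (262,180) and (303,179), purple (341,176), teal (369,280). I choose the clear disc. The bar with the red end is at (316,187), and the close crops confirm both. The board lies with its x along about world +y. The line is at y≈-0.112, the edge at y≈+0.004, and the grip block at (0.576,-0.232).

First I lift, shut the fingers and square the tool.

play_rows:
  increments:
    - [0,0,-40,0,0,-0.14,255]
    - [0,0,-40,0,0,-0.14,255]
    - [-50,0,-30,0,0,0,255]
    - [-35,-50,0,0,0,0,255]
    - [-35,-50,0,0,0,0,255]
  force: 40

```text
clock: 0.65
tcp_pos: [0.2881, 0.5638, 0.3355]
orientation: [0.042, -3.136, 0.008]
contact_force: [1.5, -0.2, -0.4]
grip_width: 0.0124
```

play_rows:
  increments:
    - [-28,-42,0,0,0,0.02,255]
    - [-28,-42,0,0,0,0,255]
    - [-28,-42,0,0,0,0,255]
    - [-28,-42,0,0,0,0,255]
    - [-28,-42,0,0,0,0,255]

```text
clock: 1.15
tcp_pos: [0.4286, 0.3554, 0.3354]
orientation: [0.009, -3.136, 0.008]
contact_force: [1.0, 1.2, 0.7]
grip_width: -0.0002
```

play_rows:
  increments:
    - [-28,-42,0,0,0,0,255]
    - [-28,-42,0,0,0,0,255]
    - [-28,-42,0,0,0,0,255]
    - [-28,-42,0,0,0,0,255]
    - [-28,-42,0,0,0,0,255]

```text
clock: 1.65
tcp_pos: [0.5661, 0.1468, 0.3356]
orientation: [0.01, -3.136, 0.008]
contact_force: [0.8, 0.5, 0.2]
grip_width: -0.0001
```

play_rows:
  increments:
    - [-28,-42,0,0,0,0,255]
    - [-28,-42,0,0,0,0,255]
    - [-28,-42,0,0,0,0,255]
    - [-25,-44,0,0,0,0,255]
    - [0,0,0,0,0,0,255]

```text
clock: 2.15
tcp_pos: [0.6752, -0.0304, 0.3343]
orientation: [-0.004, -3.135, 0.015]
contact_force: [-0.1, -1.0, 0.1]
grip_width: 0.0002
```

```bash
python3 - <<'E'
from m import *
o=r.get_obs();print(o['tcp_pos'],o['contact_force'])
for n in ['wrist','side']:
    f=grab_frame(n);save(f,n+'1.png');
    if n=='side': cv2.imwrite('pics/side1z.png',cv2.resize(f['color'][80:300,230:430],None,fx=2.7,fy=2.7))
E
```

```text
[ 0.67517035 -0.03041668  0.33433171] [-0.06648658 -0.98388655  0.08742574]
```

View pics/wrist1.png

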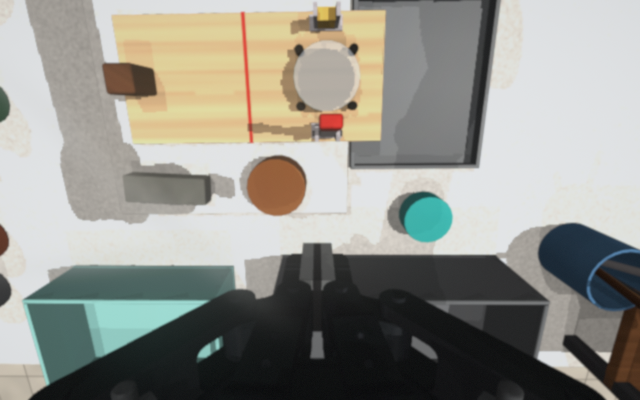

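View pics/side1z.png

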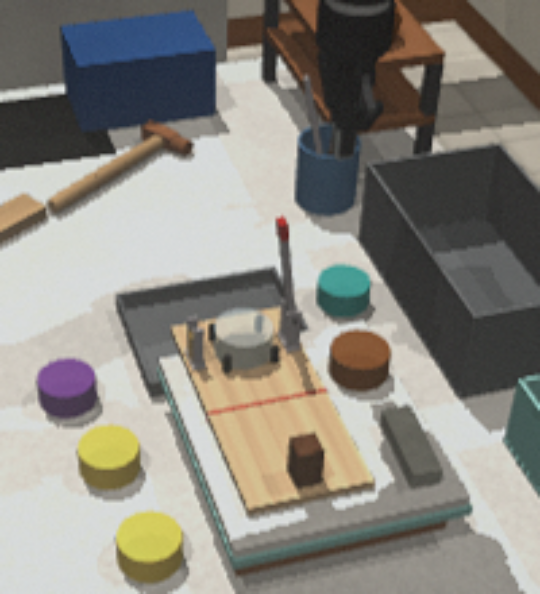

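The wrist view shows the bar end (331,121) just ahead of the fingers, the blank (327,76), the catch (326,15) and the grip block (130,80). I descend behind the bar.

play_rows:
  increments:
    - [0,6,45,0,0,0,255]
    - [0,0,45,0,0,0,255]
    - [0,0,35,0,0,0,255]
    - [10,0,0,0,0,0,255]
    - [0,0,0,0,0,0,255]

```text
clock: 2.75
tcp_pos: [0.662, -0.0068, 0.2078]
orientation: [0.026, -3.137, -0.002]
contact_force: [0.2, 0.0, 1.1]
grip_width: -0.0005
```

play_rows:
  increments:
    - [0,-17,0,0,0,0.015,255]
    - [0,0,0,0,0,0,255]
    - [10,0,0,0,0,0,255]
    - [10,0,0,0,0,0,255]
    - [0,0,0,0,0,0,255]

```text
clock: 3.25
tcp_pos: [0.6436, -0.0247, 0.2153]
orientation: [-0.002, 3.136, 0.005]
contact_force: [0.4, -0.5, -0.5]
grip_width: -0.0001
```

play_rows:
  increments:
    - [14,0,2,0,0,0,255]
    - [14,0,4,0,0,0,255]
    - [12,0,6,0,0,0,255]
    - [12,0,6,0,0,0,255]
    - [0,0,0,0,0,0,255]

```text
clock: 3.75
tcp_pos: [0.5913, -0.0242, 0.1994]
orientation: [-0.003, 3.129, 0.006]
contact_force: [0.4, -0.4, -0.2]
grip_width: -0.0001
```

```bash
python3 - <<'E'
from m import *
o=r.get_obs();print(o['tcp_pos'],o['contact_force'])
f=grab_frame('side');cv2.imwrite('pics/side2z.png',cv2.resize(f['color'][80:300,230:430],None,fx=2.7,fy=2.7))
E
```

```text
[ 0.59131336 -0.02419734  0.19939149] [ 0.36003081 -0.40871328 -0.23638015]
```

View pics/side2z.png

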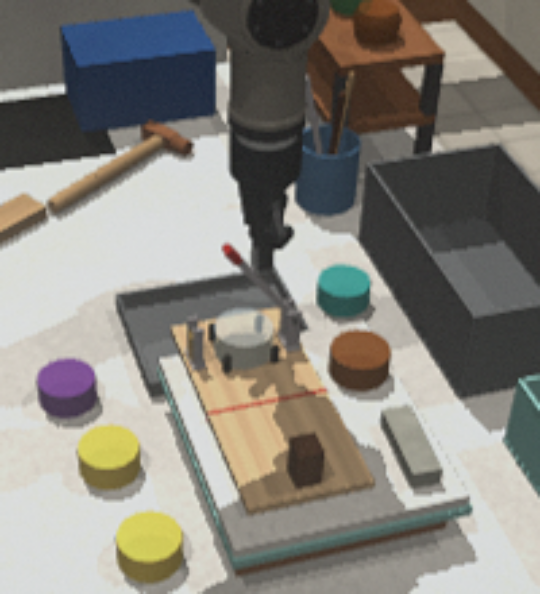

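The bar now leans over at about 45°, with its red end at (230,252) in the crop, and it follows the fingers. I continue the arc.

play_rows:
  increments:
    - [10,0,9,0,0,0,255]
    - [9,0,10,0,0,0,255]
    - [7,0,12,0,0,0,255]
    - [6,0,12,0,0,0,255]
    - [0,0,0,0,0,0,255]

```text
clock: 4.3
tcp_pos: [0.5643, -0.0233, 0.1571]
orientation: [-0.004, 3.12, 0.007]
contact_force: [-0.0, -0.2, -1.1]
grip_width: 0.0003
```

play_rows:
  increments:
    - [6,0,9,0,0,0,255]
    - [5,0,9,0,0,0,255]
    - [0,0,5,0,0,0,255]
    - [0,0,0,0,0,0,255]

```text
clock: 4.7
tcp_pos: [0.5548, -0.0231, 0.133]
orientation: [-0.005, 3.118, 0.007]
contact_force: [0.7, -0.1, -0.1]
grip_width: 0.0002
```

play_rows:
  increments:
    - [0,0,3,0,0,0,255]
    - [0,0,3,0,0,0,255]
    - [0,0,2,0,0,0,255]
    - [0,0,0,0,0,0,255]

```text
clock: 5.1
tcp_pos: [0.5557, -0.0232, 0.1298]
orientation: [-0.003, 3.118, 0.011]
contact_force: [0.7, 0.5, -0.9]
grip_width: 0.0002
```

play_rows:
  increments:
    - [0,0,4,0,0,0,255]
    - [0,0,4,0,0,0,255]
    - [0,0,4,0,0,0,255]

```text
clock: 5.4
tcp_pos: [0.5566, -0.0232, 0.1283]
orientation: [-0.001, 3.117, 0.02]
contact_force: [-19.5, 1.5, 46.7]
grip_width: -0.0004
```

```bash
python3 - <<'E'
from m import *
o=r.get_obs();print(o['tcp_pos'],o['contact_force'])
f=grab_frame('side');cv2.imwrite('pics/side3z.png',cv2.resize(f['color'][150:270,260:400],None,fx=4.5,fy=4.5,interpolation=2))
E
```

```text
[ 0.55656382 -0.02323322  0.12834801] [-19.46424713   1.47950766  46.72777848]
```

View pics/side3z.png

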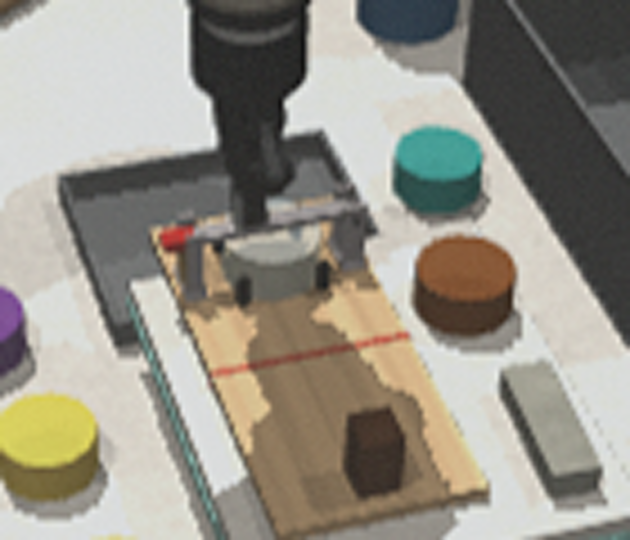

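The bar is down on its hard stop: the force is about 47 N, and the red end is at the catch in the crop at (175,238). I back off straight up.

play_rows:
  increments:
    - [0,0,-10,0,0,0,255]
    - [0,0,-30,0,0,0,200]
    - [0,0,-40,0,0,0,0]
    - [0,0,-40,0,0,0,0]
    - [0,0,0,0,0,0,0]

```text
clock: 5.95
tcp_pos: [0.5546, -0.0251, 0.2537]
orientation: [0.001, 3.115, 0.021]
contact_force: [0.6, -0.1, -1.0]
grip_width: 0.0579
```

```bash
python3 - <<'E'
from m import *
o=r.get_obs();print(o['tcp_pos'],o['orientation'],o['contact_force'],o['grip_width'])
f=grab_frame('side');g=grab_frame('scene');np.savez('pics/s4.npz',**f);np.savez('pics/g4.npz',**g)
cv2.imwrite('pics/side4z.png',np.hstack([cv2.resize(f['color'][160:260,280:380],None,fx=4,fy=4,interpolation=2),cv2.resize(g['color'][160:260,240:340],None,fx=4,fy=4,interpolation=2)]))
for h in (f,g):
    P=cloud(h);C=h['color'].astype(int)
    red=(C[...,2]-C[...,1]>70)&(P[...,2]>.11)&(P[...,2]<.16)&(abs(P[...,1]+.023)<.03)&(P[...,0]>.47)&(P[...,0]<.55)
    q=P[red]; print(len(q), q.min(0) if len(q) else 0,q.max(0) if len(q) else 0)
    m=(P[...,2]>.115)&(P[...,2]<.15)&(abs(P[...,1]+.235)<.03)&(abs(P[...,0]-.576)<.04)
    t=m&(P[...,2]>.128);print('block',P[m].min(0),P[m].max(0),P[t].min(0),P[t].max(0))
    b=board(h);print(b['rect'],b['red'],b['redax'])
E
```

```text
[ 0.55464301 -0.02506232  0.25371638] [5.22753170e-04 3.11461975e+00 2.06971637e-02] [ 0.64198155 -0.09666572 -0.98813889] 0.057916789843841236
22 [ 0.49539938 -0.03284779  0.12394253] [ 0.51850042 -0.01303118  0.13113   ]
block [ 0.55931383 -0.25379731  0.11508867] [ 0.58985744 -0.22022811  0.1348384 ] [ 0.55981818 -0.25147287  0.12807428] [ 0.58930866 -0.22022811  0.1348384 ]
((0.57422935962677, -0.10993587970733643), (0.14030112326145172, 0.3035055994987488), 0.4448534846305847) [ 0.57413037 -0.11281302] [-0.99909965 -0.04242503]
30 [ 0.49457189 -0.02877318  0.12800196] [ 0.51594147 -0.01564753  0.13242855]
block [ 0.55963447 -0.24596874  0.11637806] [ 0.59117024 -0.21524548  0.13582482] [ 0.56151852 -0.24511842  0.12850286] [ 0.59062018 -0.21524548  0.13582482]
((0.5737123489379883, -0.10678309202194214), (0.14417526125907898, 0.300096333026886), 0.3366723954677582) [ 0.58027044 -0.11199867] [0.9999357  0.01133976]
```

View pics/side4z.png

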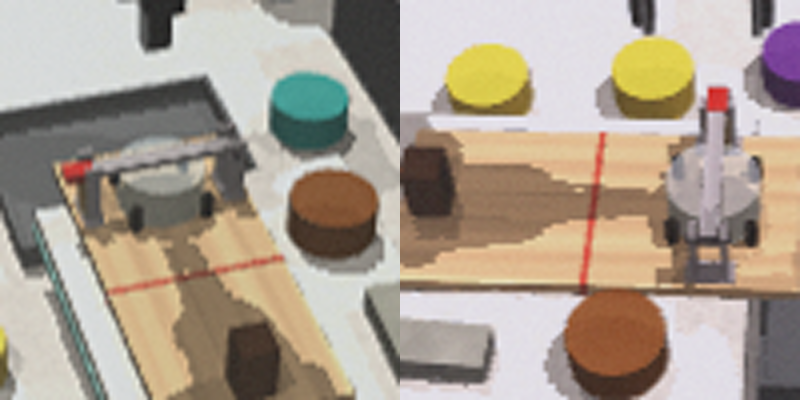

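```bash
cat >> m.py <<'E'
from scipy.spatial.transform import Rotation as Ro
def delta(pos=None):
    o=r.get_obs();R=Ro.from_rotvec(o['orientation']);d=(R.inv()*Ro.from_matrix(np.diag([-1.,1,-1]))).as_rotvec()
    print('rot',d.round(4),'tcp',o['tcp_pos'].round(4),'F',o['contact_force'].round(1),o['moment'].round(2),'clk',o['clock'],'w',o['grip_width'])
    if pos is not None: print('shift mm',(R.inv().apply(np.array(pos)-o['tcp_pos'])*1e3).round(1))
E
python3 -c "
from m import *
delta([.575,-.233,.2])"
```

```text
rot [0.0127 0.0195 0.0002] tcp [ 0.552  -0.0246  0.2492] F [-0.4  0.5 -0.1] [-0.02  0.02 -0.04] clk 6.05 w 0.07262423912405526
shift mm [ -22. -209.   47.]
```

The bar is closed: the red end's top is at z≈0.13 over its whole length, i.e. level. Now I go to the grip block.

play_rows:
  increments:
    - [-6,-45,0,0.013,0.02,0,0]
    - [-6,-45,0,0,0,0,0]
    - [-6,-45,0,0,0,0,0]
    - [-5,-45,10,0,0,0,0]
    - [0,-25,20,0,0,0,0]

```text
clock: 6.55
tcp_pos: [0.5766, -0.2284, 0.2112]
orientation: [0.024, -3.134, -0.003]
contact_force: [0.6, -0.5, -0.4]
grip_width: 0.0859
```

play_rows:
  increments:
    - [0,0,0,0,0,0,0]
    - [0,0,0,0,0,0,0]

```text
clock: 6.75
tcp_pos: [0.5725, -0.2325, 0.2049]
orientation: [0.012, -3.124, -0.003]
contact_force: [0.0, 0.5, -0.1]
grip_width: 0.0857
```

```bash
python3 -c "
from m import *
delta([.575,-.233,.15])
f=grab_frame('wrist');save(f,'wrist5.png')"
```

```text
rot [ 0.0019 -0.0173  0.0077] tcp [ 0.5725 -0.2325  0.2049] F [ 0.   0.5 -0.1] [-0.02 -0.03  0.03] clk 6.75 w 0.08574631485395383
shift mm [-3.5 -0.6 54.8]
```

View pics/wrist5.png

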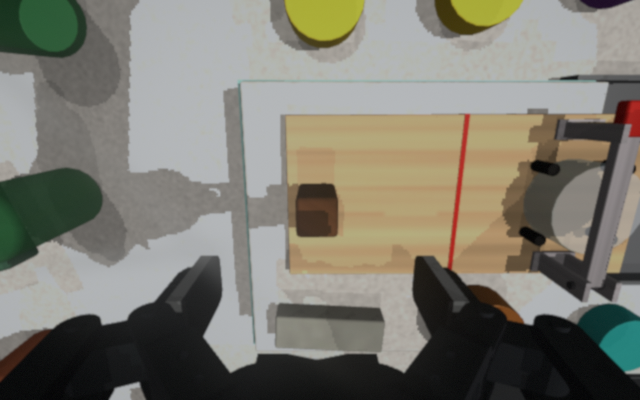

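The block at (318,210) is centred between the fingers. I descend.

play_rows:
  increments:
    - [-3,0,35,0,-0.017,0.008,0]
    - [0,0,35,0,0,0,0]
    - [0,0,20,0,0,0,0]
    - [0,0,10,0,0,0,0]
    - [0,0,0,0,0,0,0]

```text
clock: 7.3
tcp_pos: [0.578, -0.2232, 0.1027]
orientation: [-0.017, 3.138, 0.008]
contact_force: [0.6, -0.4, 0.8]
grip_width: 0.0854
```

```bash
python3 -c "
from m import *
delta([.575,-.233,.095])
f=grab_frame('scene');cv2.imwrite('pics/sc6.png',cv2.resize(f['color'][140:280,200:400],None,fx=4,fy=4))"
```

```text
rot [0.0054 0.0035 0.0108] tcp [ 0.578  -0.2232  0.1027] F [ 0.6 -0.4  0.8] [-0.05  0.03  0.05] clk 7.3 w 0.08535042183198635
shift mm [ 3.2 -9.8  7.7]
```

View pics/sc6.png

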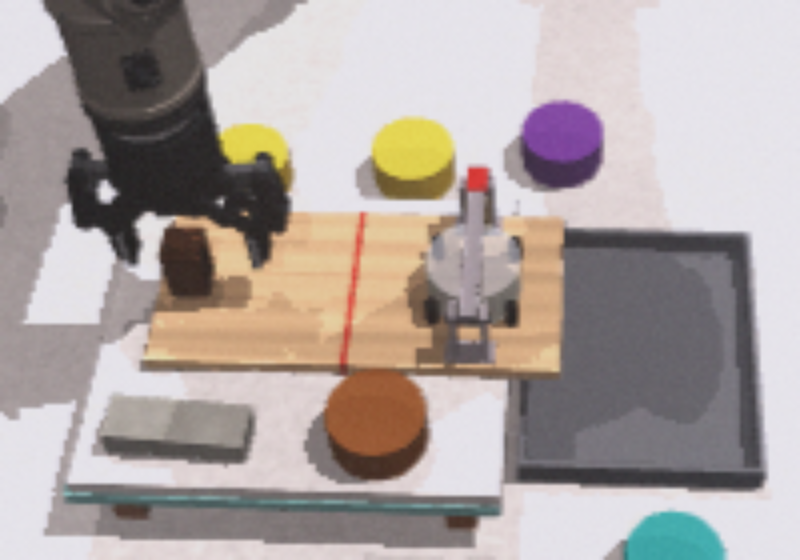

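play_rows:
  increments:
    - [3,-10,3,0.005,0.004,0.01,0]
    - [0,0,0,0,0,0,0]
    - [0,0,0,0,0,0,0]

```text
clock: 7.65
tcp_pos: [0.5778, -0.2343, 0.1037]
orientation: [-0.002, 3.136, -0.002]
contact_force: [0.1, 0.8, 0.5]
grip_width: 0.0854
```

```bash
python3 -c "
from m import *
delta([.575,-.233,.095])"
```

```text
rot [-0.0015  0.0057  0.001 ] tcp [ 0.5778 -0.2343  0.1037] F [0.1 0.8 0.5] [-0.05  0.08 -0.01] clk 7.65 w 0.085374900141757
shift mm [2.8 1.3 8.7]
```

play_rows:
  increments:
    - [3,1,8,0,0.006,0,0]
    - [0,0,0,0,0,0,0]

```text
clock: 7.85
tcp_pos: [0.5751, -0.2339, 0.0963]
orientation: [-0.0, 3.14, -0.003]
contact_force: [-0.8, 0.0, 0.2]
grip_width: 0.0854
```

play_rows:
  increments:
    - [0,0,0,0,0,0,255]
    - [0,0,0,0,0,0,255]
    - [0,0,0,0,0,0,255]
    - [0,0,0,0,0,0,255]
  force: 60

```text
clock: 8.25
tcp_pos: [0.5753, -0.2334, 0.0966]
orientation: [-0.001, 3.14, -0.002]
contact_force: [-5.5, -0.5, 3.1]
grip_width: 0.0293
```

```bash
python3 -c "
from m import *
delta([.575,-.233,.095])
f=grab_frame('scene');g=grab_frame('side')
cv2.imwrite('pics/sc7.png',np.hstack([cv2.resize(f['color'][150:270,220:340],None,fx=3,fy=3),cv2.resize(g['color'][160:280,280:400],None,fx=3,fy=3)]))"
```

```text
rot [-0.0013  0.0014  0.0006] tcp [ 0.5753 -0.2334  0.0966] F [-5.5 -0.5  3.1] [0.38 0.98 0.49] clk 8.25 w 0.02928341003900107
shift mm [0.3 0.4 1.6]
```

View pics/sc7.png

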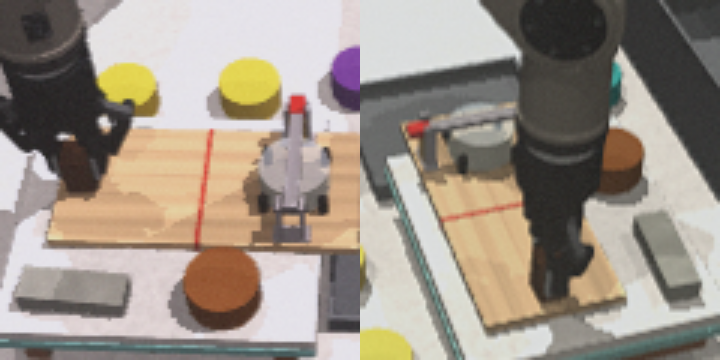

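play_rows:
  increments:
    - [0,8,0.5,0,0,0,255]
    - [0,8,0.5,0,0,0,255]
    - [0,8,0.5,0,0,0,255]

```text
clock: 8.65
tcp_pos: [0.5752, -0.2173, 0.0974]
orientation: [0.01, 3.136, -0.017]
contact_force: [-1.1, -7.4, 4.4]
grip_width: 0.0294
```

```bash
python3 -c "
from m import *
delta([.575,-.118,.0955])"
```

```text
rot [-0.0106  0.0055 -0.0065] tcp [ 0.5752 -0.2173  0.0974] F [-1.1 -7.4  4.4] [-0.21  0.36  0.21] clk 8.65 w 0.0294070948074444
shift mm [ 0.9 99.3  0.8]
```

play_rows:
  increments:
    - [0,10,1,-0.01,0.005,-0.006,255]
    - [0,10,1,0,0,0,255]
    - [0,10,1,0,0,0,255]

```text
clock: 8.95
tcp_pos: [0.576, -0.195, 0.0968]
orientation: [0.014, 3.135, -0.016]
contact_force: [-1.7, -9.6, 8.5]
grip_width: 0.029
```

```bash
python3 -c "
from m import *
delta([.575,-.118,.0955])"
```

```text
rot [-0.0102  0.0061 -0.0088] tcp [ 0.576  -0.195   0.0968] F [-1.7 -9.6  8.5] [-0.33  0.47  0.26] clk 8.95 w 0.02897550320981771
shift mm [ 1.7 77.   0.5]
```

play_rows:
  increments:
    - [1,10,0.5,-0.01,0.005,-0.008,255]
    - [0,10,0.5,-0.005,0,0,255]
    - [0,10,0.5,-0.005,0,0,255]
    - [0,10,0.5,-0.005,0,0,255]

```text
clock: 9.35
tcp_pos: [0.5759, -0.1617, 0.0966]
orientation: [0.01, 3.135, 0.006]
contact_force: [-0.3, -7.0, 3.3]
grip_width: 0.0295
```

```bash
python3 -c "
from m import *
delta([.575,-.118,.0955])"
```

```text
rot [ 0.0037  0.0065 -0.0065] tcp [ 0.5759 -0.1617  0.0966] F [-0.3 -7.   3.3] [-2.64  0.66  0.17] clk 9.35 w 0.029532023643182595
shift mm [ 1.2 43.7  1.2]
```

play_rows:
  increments:
    - [1,10,0.8,0.004,0.005,-0.005,255]
    - [0,9,0.8,0,0,0,255]
    - [0,8,0.8,0,0,0,255]
    - [0,0,0.8,0,0,0,255]

```text
clock: 9.75
tcp_pos: [0.5769, -0.1395, 0.097]
orientation: [0.01, 3.133, -0.013]
contact_force: [-0.5, 1.6, 5.4]
grip_width: 0.029
```

```bash
cat > chk.py <<'E'
from m import *
import sys
delta([.575,-.118,.0955])
f=grab_frame('scene');g=grab_frame('side');n=sys.argv[1]
cv2.imwrite(f'pics/c{n}.png',np.hstack([cv2.resize(f['color'][160:260,240:340],None,fx=4,fy=4,interpolation=2),cv2.resize(g['color'][140:240,280:380],None,fx=4,fy=4,interpolation=2)]))
np.savez(f'pics/c{n}f.npz',**f);np.savez(f'pics/c{n}g.npz',**g)
for h in (f,g):
    P=cloud(h);C=h['color'].astype(int)
    wood=(P[...,0]>.49)&(P[...,0]<.66)&(P[...,1]>-.17)&(P[...,1]<.2)&(abs(P[...,2]-.082)<.012)&(C[...,2]-C[...,0]>40)
    q=P[wood];A=np.c_[q[:,:2]-[.575,0],np.ones(len(q))];s=np.linalg.lstsq(A,q[:,2],rcond=None)[0]
    red=(P[...,0]>.49)&(P[...,0]<.66)&(P[...,1]>-.17)&(P[...,1]<.2)&(abs(P[...,2]-.082)<.012)&(C[...,2]-C[...,1]>70)
    R=P[red]
    st=(abs(P[...,2]-.07)<.004)&(P[...,0]>.47)&(P[...,0]<.5)&(abs(P[...,1])<.1)&(C.min(-1)>120)
    print('slope',s.round(4),'red',len(R),R[:,:2].mean(0).round(4),'front',np.percentile(q[:,1],99.5).round(4))
E
python3 chk.py 8
```

```text
rot [-0.0083  0.0083 -0.0062] tcp [ 0.5769 -0.1395  0.097 ] F [-0.5  1.6  5.4] [1.02 0.73 0.24] clk 9.75 w 0.02900695622519453
shift mm [ 2.1 21.5  1.3]
slope [-0.006  -0.0022  0.082 ] red 71 [ 0.5793 -0.0191] front 0.135
slope [-0.0018 -0.0053  0.0797] red 17 [ 0.5497 -0.0189] front 0.1049
```

View pics/c8.png

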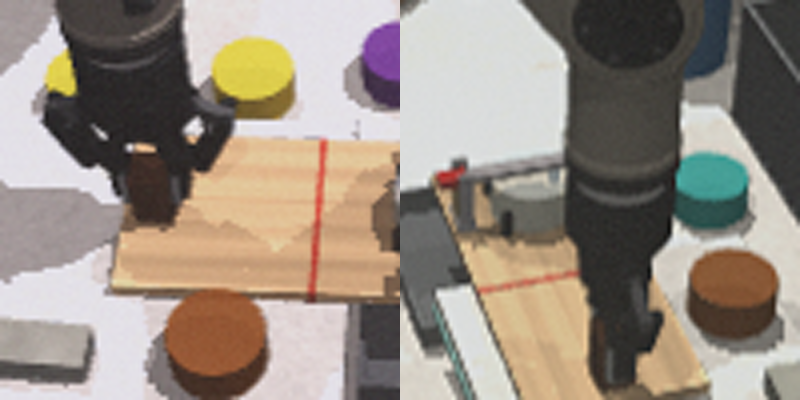

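```bash
python3 - <<'E'
from m import *
def warp(f,z,x0,x1,y0,y1,s=1000):
    xs=np.arange(x0,x1,1/s);ys=np.arange(y0,y1,1/s);X,Y=np.meshgrid(xs,ys,indexing='ij')
    q=np.stack([X,Y,np.full_like(X,z)],-1)-f['T'][:3,3];c=q@f['T'][:3,:3];K=f['K']
    u=K[0,0]*c[...,0]/-c[...,2]+K[0,2];v=K[1,1]*-c[...,1]/-c[...,2]+K[1,2]
    return cv2.remap(f['color'],u.astype(np.float32),v.astype(np.float32),1)
for n in 'fg':
    f=dict(np.load(f'pics/c8{n}.npz'))
    a=cv2.resize(warp(f,.07,.46,.76,-.08,.06),None,fx=4,fy=2);b=cv2.resize(warp(f,.082,.46,.76,-.08,.06),None,fx=4,fy=2)
    im=np.hstack([a[:, :400],b[:,:400]])
    a2=cv2.resize(warp(f,.07,.46,.76,-.05,.05),None,fx=4,fy=2)
    b2=cv2.resize(warp(f,.082,.46,.76,-.05,.05),None,fx=4,fy=2)
    im=np.hstack([a2,b2])
    for k in range(0,800,40): cv2.line(im,(k,0),(k,4 if k!=200 and k!=600 else 12),(255,0,255),1)
    cv2.imwrite(f'pics/w8{n}.png',im)
    # profile
    A=warp(f,.07,.46,.76,-.05,.05).astype(int).mean(-1)
    for x in (.48,.485,.49,.70,.71,.72,.73):
        i=int((x-.46)*1000);p=cv2.GaussianBlur(A[i-2:i+3].mean(0)[None].astype(np.float32),(0,0),1.5)[0];g=np.diff(p);j=g.argmin();print(n,x,'edge y',round(-.05+j/1000,4),g[j].round(1))
    B=warp(f,.082,.46,.76,-.05,.05).astype(int);rr=B[...,2]-B[...,1]
    for x in (.51,.53,.55,.58,.6,.62,.64):
        i=int((x-.46)*1000);p=cv2.GaussianBlur(rr[i-2:i+3].mean(0)[None].astype(np.float32),(0,0),1.5)[0];j=p.argmax();print(n,x,'red y',round(-.05+j/1000,4),p[j].round())
E
```

```text
f 0.48 edge y 0.003 -4.8
f 0.485 edge y 0.003 -3.4
f 0.49 edge y 0.001 -8.2
f 0.7 edge y 0.006 -23.4
f 0.71 edge y 0.006 -23.1
f 0.72 edge y 0.006 -18.5
f 0.73 edge y 0.004 -8.0
f 0.51 red y -0.019 102.0
f 0.53 red y -0.019 99.0
f 0.55 red y -0.019 101.0
f 0.58 red y -0.019 101.0
f 0.6 red y -0.019 95.0
f 0.62 red y -0.019 100.0
f 0.64 red y -0.019 96.0
g 0.48 edge y -0.001 -11.4
g 0.485 edge y 0.002 -15.2
g 0.49 edge y 0.001 -14.7
g 0.7 edge y 0.022 -7.0
g 0.71 edge y 0.002 -7.9
g 0.72 edge y 0.002 -9.9
g 0.73 edge y 0.002 -9.9
g 0.51 red y -0.021 63.0
g 0.53 red y -0.022 74.0
g 0.55 red y -0.022 75.0
g 0.58 red y -0.021 64.0
g 0.6 red y 0.01 10.0
g 0.62 red y -0.034 2.0
g 0.64 red y -0.05 17.0
```

View pics/w8f.png

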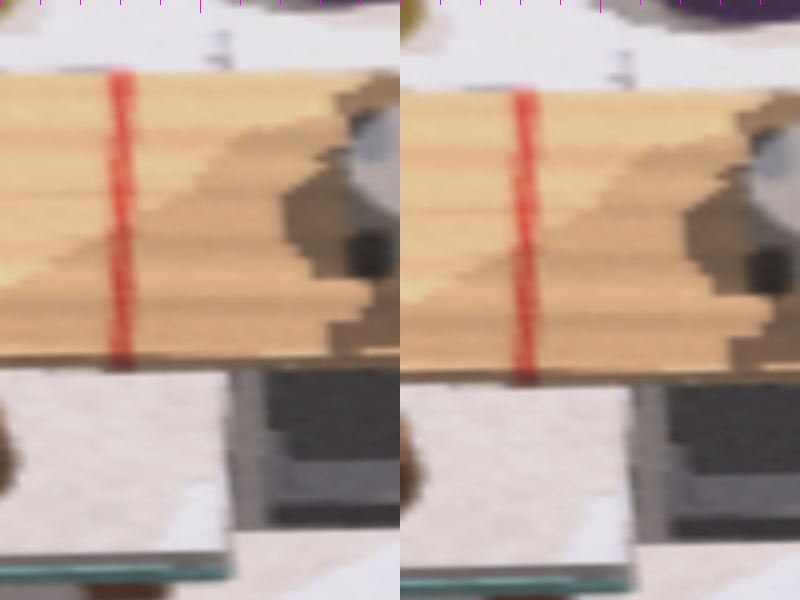

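View pics/w8g.png

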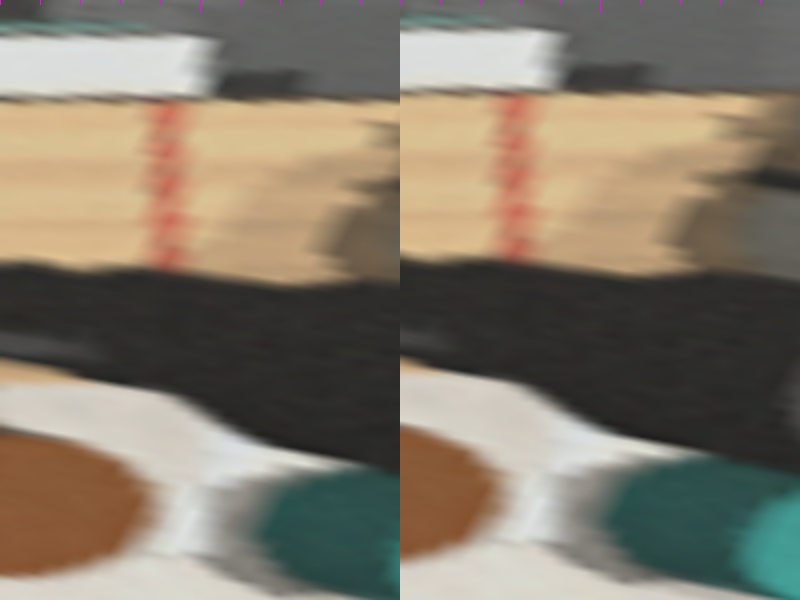

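By two cameras the red line is 23–25.5 mm short of the edge, and the board is level. I slide the last 24 mm.

play_rows:
  increments:
    - [1,9,0.8,-0.004,0.004,-0.005,255]
    - [0,8,0.8,0,0,0,255]
    - [0,6,0.8,0,0,0,255]

```text
clock: 10.15
tcp_pos: [0.5774, -0.1218, 0.0974]
orientation: [0.009, 3.132, -0.017]
contact_force: [-1.0, -8.7, 8.8]
grip_width: 0.0295
```

```bash
python3 chk.py 9
```

```text
rot [-0.011   0.0095 -0.0058] tcp [ 0.5774 -0.1218  0.0974] F [-1.  -8.7  8.8] [-1.38  0.83  0.3 ] clk 10.15 w 0.029533118421856665
shift mm [2.5 3.8 1.9]
slope [-0.0062 -0.0065  0.0819] red 69 [ 0.5793 -0.0018] front 0.1526
slope [-0.0026 -0.0101  0.0797] red 15 [ 0.5484 -0.0011] front 0.1261
```

play_rows:
  increments:
    - [0,6,0.8,0,0,0,255]
    - [0,3.5,0.8,0,0,0,255]
    - [0,0,0.8,0,0,0,255]

```text
clock: 10.55
tcp_pos: [0.5781, -0.1155, 0.0979]
orientation: [0.011, 3.129, -0.024]
contact_force: [-1.8, -0.7, 7.7]
grip_width: 0.0294
```

```bash
python3 chk.py 10; python3 - <<'E'
from m import *
f=dict(np.load('pics/c10f.npz'));cv2.imwrite('pics/c10z.png',cv2.resize(f['color'][180:260,260:360],None,fx=7,fy=7,interpolation=2))
E
```

```text
rot [-0.0155  0.0123 -0.0071] tcp [ 0.5781 -0.1155  0.0979] F [-1.8 -0.7  7.7] [0.14 0.9  0.38] clk 10.55 w 0.02936953362591938
shift mm [ 3.1 -2.5  2.4]
slope [-0.006  -0.0115  0.082 ] red 68 [0.5778 0.0048] front 0.1587
slope [-0.0011 -0.0129  0.0799] red 15 [0.5469 0.0037] front 0.1264
```

View pics/c10.png

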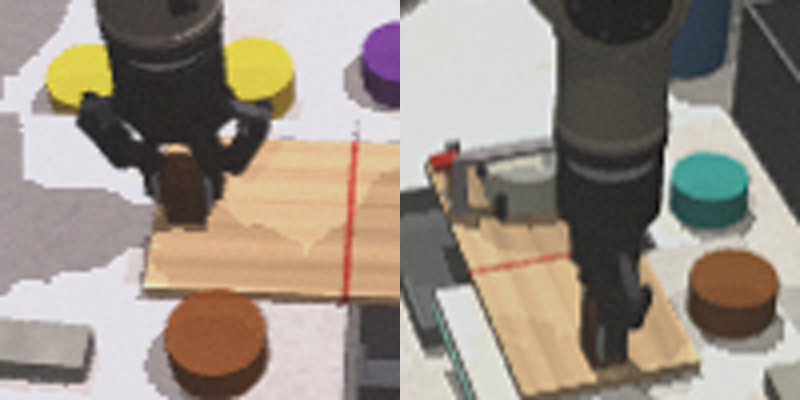

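View pics/c10z.png

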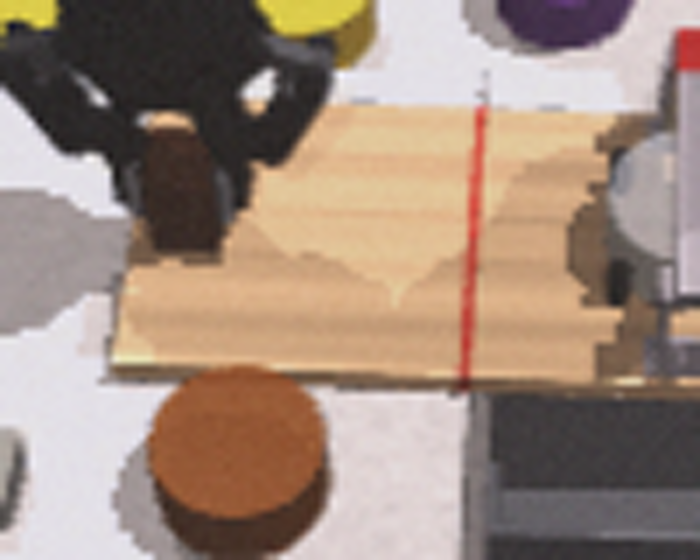

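play_rows:
  increments:
    - [0,0,1.2,-0.012,0,0,255]
    - [0,0,0.8,-0.004,0,0,255]
    - [0,0,0.5,0,0,0,255]

```text
clock: 10.95
tcp_pos: [0.578, -0.1157, 0.0965]
orientation: [0.01, 3.129, 0.0]
contact_force: [-2.2, -1.4, 10.7]
grip_width: 0.0291
```

```bash
python3 chk.py 11
```

```text
rot [ 0.0001  0.0126 -0.0066] tcp [ 0.578  -0.1157  0.0965] F [-2.2 -1.4 10.7] [-0.74  1.04  0.11] clk 10.95 w 0.02911863984392073
shift mm [ 3.  -2.3  0.9]
slope [-0.0064  0.0011  0.0819] red 69 [0.5777 0.0046] front 0.1585
slope [-0.0016 -0.0046  0.0796] red 15 [0.5434 0.0039] front 0.1268
```

The board is level again and the line is at the edge. I hold still and re-check before handing in.

play_rows:
  increments:
    - [0,0,0.6,0,0,0,255]
    - [0,0,0.6,0,0,0,255]
    - [0,0,0.6,0,0,0,255]

```text
clock: 11.35
tcp_pos: [0.5781, -0.1157, 0.0965]
orientation: [0.01, 3.129, 0.0]
contact_force: [-3.0, -2.0, 8.4]
grip_width: 0.0294
```

```bash
python3 chk.py 12; for i in 1 2 3 ; do python3 -c "
from m import *
for k in range(5): grab_frame('scene')
delta()"; done; python3 chk.py 13
```

```text
rot [ 0.0001  0.0129 -0.0067] tcp [ 0.5781 -0.1157  0.0965] F [-3.  -2.   8.4] [-0.94  0.95  0.18] clk 11.35 w 0.02944551953723005
shift mm [ 3.1 -2.3  1. ]
slope [-0.0054  0.0008  0.0819] red 69 [0.5774 0.0046] front 0.1585
slope [-0.0008 -0.0026  0.0797] red 15 [0.5442 0.0043] front 0.1284
rot [ 0.0001  0.0129 -0.0067] tcp [ 0.5781 -0.1157  0.0965] F [-2.3 -2.6  8.5] [-0.93  0.91  0.14] clk 11.7 w 0.02947698919976225
rot [ 0.0001  0.0129 -0.0067] tcp [ 0.5781 -0.1157  0.0965] F [-1.8 -2.   8.8] [-0.99  0.99  0.12] clk 11.95 w 0.029380633310927568
rot [ 0.0001  0.0129 -0.0066] tcp [ 0.5781 -0.1157  0.0965] F [-2.  -2.3  8.8] [-0.91  0.95  0.12] clk 12.2 w 0.029163842017818766
rot [ 0.0001  0.0129 -0.0066] tcp [ 0.5781 -0.1157  0.0965] F [-2.  -2.3  8.8] [-0.91  0.95  0.12] clk 12.2 w 0.029163842017818766
shift mm [ 3.1 -2.4  1. ]
slope [-0.0048  0.0004  0.0819] red 69 [0.5773 0.0046] front 0.1588
slope [-0.0027 -0.0025  0.0796] red 14 [0.5416 0.0035] front 0.1282
```

View pics/c13.png

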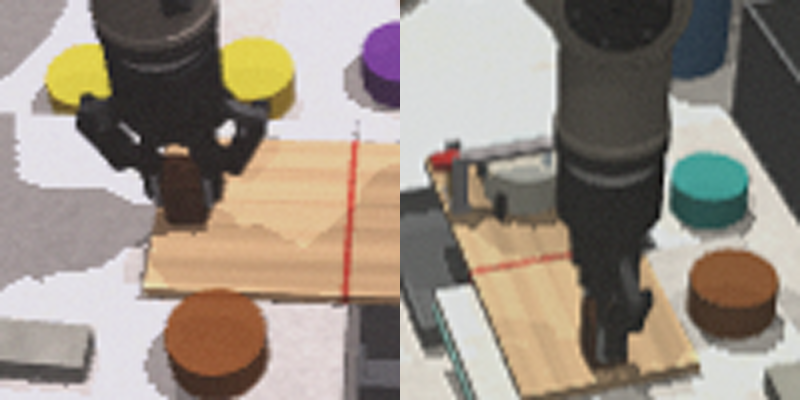

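The picture shows the line at (350,220) ending right over the stand's corner at (350,303). The bar is in its catch (440,160), the blank is seated and the board is level and still. I hand in.

```bash
python3 -c "
from bench import r
print(r.hand_in())"
```

```text
the job is handed in; nothing more can be done
None
```

I swung the retaining bar down onto its stop in the catch, then gripped the block and slid the board out about 117 mm. I handed the job in at about 12.2 s, still gripping the board and pressing it down; no verdict was reported.

**Bar:** it met the hard stop at about 47 N of push, and the raised red end then lay level at z≈0.13 m. In the last picture it still rests in the catch with the blank in its seat, judged by eye.

**Red line:** the scene camera puts it about 1–2 mm short of the edge. The side camera puts it about 1–3 mm past. Both are inside the 8 mm limit, but they disagree by a few millimetres.

**Board:** it is level to within about 0.005 rad. It had tipped outward slightly, to about 0.012 rad, near the end of the slide, and I corrected that before handing in. The tool pose did not change over the last 0.85 s, with about 8.5 N downward. That is slightly above the 1–8 N quoted for holding the block down.

**Other things:** the amber disc and the stone look unmoved in the last view. I did not measure the other bystanders, but the arm did not go near them.

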